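Slide the sample board home on its dock and close the keeper

ROBOT

A 6-joint arm with a two-finger parallel gripper is mounted at the origin on the work surface. World frame = base frame: x ahead of the robot, y to its left, z up, the work surface at z = 0. Lengths are in m, angles in rad, forces in N, time in s.
With the tool pointing down it reaches from about 0.375 to 0.9 m from the base axis. Payload 3.1 kg.
Tool frame: the origin (TCP) lies on the front face of the gripper's body, between the roots of the fingers; the fingertips stand 73 mm ahead of it and the grasp point (between the pads) lies 54 mm ahead of it (manip.tips_ahead is the distance from the TCP to the fingertips, in m); z points along the fingers, y is the line along which they close (so a half turn about z gives the same grasp; the last joint's range is limited). The gripper opens to 85 mm and grips with 20 to 120 N. Pads are 22 mm wide; open, the fingers measure 114 mm over their backs; the gripper's body (76 mm by 85 mm) begins 54 mm behind the grasp point. The pads swing forward as they close: fully open they stand 13 mm farther back than shut.
Start: joints at [-1.486, 0.527, 1.433, -0, 1.181, -0.178], TCP at [0.163, -0.603, 0.304] pointing down, gripper open.
Joint ranges: [-3.08, 3.08], [-0.75, 2.2], [0.22, 2.44], [-1.43, 4.57], [0, 2.65], [-2.85, 2.85]. Speed limits (rad/s): [2.79, 2.79, 3.14, 3.14, 3.14, 3.14].

INTERFACE

Orientations are given as a unit quaternion [x, y, z, w].
In Python, from station import sense, eyes, workorder, manip gives the robot as it stands.
- The arm moves only by the shell command python3 -m inch 'ROWS' [OPENING] [FORCE]. ROWS is JSON, a list of rows, each an object of numbers: "dx", "dy", "dz": the shift along the tool's x, y, z in cm; "wx", "wy", "wz": the turn, a rotation vector about the tool's x, y, z in degrees. In form: [{"dx": .., "dy": .., "dz": .., "wx": .., "wy": .., "wz": ..}, ...]. A call has 1 to 10 rows; each row shifts and turns the commanded pose from where the row before left it, along the tool's axes as they then stand; what a row does not reach is not made up. A row lasts 1/8 s, in which the tool goes at most 62.5 mm and 10.7 degrees, less where a joint would pass 70% of its speed; a pose out of reach is approached as far as the arm can. A call with a gripper value outside its range is refused whole. OPENING is the opening, from 0 (shut) to 1 (fully open), set as the call begins (- or left out, the last holds). The fingers move at their own pace and stop on an object; FORCE is the grip in N (left out, the last holds). Time passes only in rows, so rows that do not move let the fingers close. It gives the time, the measured TCP pose, the force, the opening and the grip force at its end, in the units of the state.
- sense(): the state, without advancing time (a new reading comes with each control period).
- eyes.snapshot(name): name is "scene" or "top"; returns the picture (480x640x3 uint8, red, green, blue); there is no depth.
- eyes.camera_params(name): a dict with "fx", "fy", "cx", "cy" (pixels), "rvec" (rotation vector, rad) and "tvec" (3), from world to camera coordinates, as OpenCV has them. Camera axes: x right, y down, z forward; pixel columns grow to the right and rows downward; lengths in m; the calibration is good to about 2 mm. A picture is of the moment at which its call begins. camera_params takes no time and is no camera call.
- workorder.sign_off(): hands the job in; it is judged then, once.
The state is a dict: "t": time; "q": joint angles; "qd": joint speeds; "tau": joint torques, N m; "tcp_pos": TCP position; "tool_rot": TCP orientation; "force": force on the tool from outside, world axes, zero at the start; "ft_torque": the same for the moment, N m; "finger_gap": opening from 0.0 (shut) to 1.0 (fully open); "gripper_force": force on a finger pad.
Only numpy, scipy, OpenCV 4.12 (cv2) and the standard library are available. Lean on these libraries where they do the work, as an engineer would, in place of code of your own. Each camera call takes 0.05 s, during which the arm holds its last target. There are 200 camera calls.

TASK

With a fingertip, push the sample board gently along the dock's rails until you feel it drop into the locating notches and lie flat on the rails, then push the keeper's upright peg round until its bar lies squarely across the edge of the board. Only push, with nothing grasped, lifted or tipped: do not touch the two jars riding on the board, and leave everything else on the bench where it stands. Finish with the hand clear.

Things in the scene. Friction and masses are not known exactly. Their poses are not given: they have to be found in the camera images.
- seat (a point): Seat of the fixed dock: midway between its two rails, at rail-top height (45 mm above the bench); the board's origin lies here when home. y axis: along the rails, towards home (the board starts on the -y side and is pushed in +y); z up. Steel rails 20 mm wide at x = +-62 mm, side guides at x = +-77 to 82 mm rising 10 mm above the rail tops; end plate beyond home at y = 115 mm
- rail_end (a point): Open end of the rails, midway between them at rail-top height, 230 mm to the seat's -y; axes as the seat. Between the rails 104 mm of width is free, down to the 10 mm base plate (35 mm below the rail tops). The base plate spans y = -240 to 120 mm, x = -90 to 115 mm of the seat
- notch (a point): One of four notches, in the rail at the seat's +x side (62 mm), 70 mm to +y, at rail-top height. Each rail has two, at y = -70 and +70 mm of the seat, each 19 mm long and 10 mm deep; the board's four feet drop into them together, with 2.5 mm of play either way along the rails
- board: Loose grey sample board, slab 150 mm (x, across the rails) by 180 mm (y, along them) by 12 mm, 0.5 to 0.8 kg. Origin: centre of the slab's underside, z up. Four feet 14 mm long, 6 mm high, at x = +-62, y = +-70 mm slide on the rails: it rides with its underside 6 mm above the rail tops, and drops onto them when home. It starts 55 to 125 mm short of home
- board_end (a point): Middle of the board's -y end face (12 mm high, so 6 mm above the board's underside), between the rails, 90 mm from the board's origin. Pushing here keeps the board straight; it takes about 2 to 4 N, and once home the notches stop it hard. Up to 50 mm/s is safe; at 150 mm/s and more the sudden stop can tip the jars
- holder (a point): Top centre of the white two-compartment jar holder fixed on the board, 50 mm (x) by 92 mm (y) by 14 mm high, its centre 30 mm to the board's -x; the jars stand in it and reach 62 mm above the board's underside
- keeper (a joint): Swing of the keeper, a flat steel bar on an upright pivot, rad. 0: the bar points along the seat's +y, beside the rails (open). Grows counter-clockwise seen from above. 1.57: points along the seat's -x, squarely across the board's edge (closed, at its stop). Starts between -0.35 and 0; light friction (about 1 N at the peg), stays where it is left
- keeper_pivot (a point): The keeper's vertical pivot axis, 97 mm to the seat's +x, at the bar's underside, 15 mm above the rail tops. The bar is 75 mm long, 12 mm wide, 6 mm thick; it clears the board's top (12 mm above the rail tops) only when the board is home
- keeper_peg (a point): Middle of the keeper's upright black peg, 12 mm across, 26 mm tall, standing on the bar 55 mm from the pivot axis; this point is 13 mm above the bar's top face and 34 mm above the rail tops
- jar1: First amber sample jar, 32 mm across, 46 mm tall, loose in the board's holder, at about x = -30, y = -23 mm of the board, its foot 16 mm above the board's underside; origin at the centre of its foot
- jar2: Second amber sample jar, 32 mm across, 46 mm tall, loose in the board's holder, at about x = -30, y = 23 mm of the board, its foot 16 mm above the board's underside; origin at the centre of its foot
- vial: Bystander: small capped clear vial, 24 mm across, 60 mm tall, stands on the bench just beyond the dock
- spatula: Bystander: lab spatula 170 mm long lying on the bench, to the right of the dock
- flask: Bystander: conical flask, 84 mm across its foot, 105 mm tall, beyond the dock
- beaker: Bystander: glass beaker 72 mm across, 90 mm tall, far right
- wash_bottle: Bystander: white wash bottle 68 mm across, 170 mm tall, left of the dock
- reagent: Bystander: amber reagent bottle 60 mm across, 110 mm tall, left of the dock
- dish: Bystander: white dish 90 mm across, 30 mm tall, right of the dock
Mind the look-alikes: they are no part of the job. Leave any green or red look-alike of the jar1 alone.

How it is judged:
By the outcome, as a careful person would: the job done as asked, in the order asked, and still so for the second after the job is handed in, with the robot touching nothing.
It also fails if it takes over 58 s, if anything falls off the work surface, if the arm or the gripper's body presses on something with over 40 N, if the wrist force passes 120 N, or if a joint passes its speed limit or range.

## Working session

There is one attempt and no reset: what is moved stays moved. The work goes in short steps, Python scripts to look and compute and a shell command to move; the robot and the scene stay as the last step left them, time stands still between calls to the robot, and variables do not carry over. Pictures are saved under pics/ and viewed, at most 10 in all, crops included, and the job is handed in when it is done.

```bash
mkdir -p pics; ls; python3 - <<'E'
from station import sense, eyes, workorder, manip
import cv2
s=sense();print(s)
print(manip.tips_ahead)
for n in("scene","top"):
    cv2.imwrite(f"pics/{n}0.png",eyes.snapshot(n)[:,:,::-1]);print(n,eyes.camera_params(n))
E
```

```text
pics
{'t': 0.0, 'q': array([-1.48549598e+00,  5.28487917e-01,  1.43388428e+00, -3.43301102e-06,
        1.18141052e+00, -1.78507021e-01]), 'qd': array([ 0.00075751, -0.00140311, -0.0005115 , -0.00109501, -0.00308767,
       -0.00128525]), 'tau': array([-1.40137279e-03, -4.42354560e+01, -1.78025669e+01, -4.58796076e-04,
        8.41838890e-03,  1.02065616e-05]), 'tcp_pos': array([ 0.16294934, -0.6028103 ,  0.30292582]), 'tool_rot': array([ 9.91312635e-01,  1.31522094e-01,  4.94280223e-05, -1.09391530e-03]), 'force': array([-0.23016791, -0.18080915,  0.09419634]), 'ft_torque': array([-0.02232154, -0.03235567, -0.01109715]), 'gripper_force': 0.0, 'finger_gap': 0.999106870103279}
0.0726
scene {'fx': 445.7896161863234, 'fy': 445.7896161863234, 'cx': 312.3227682468112, 'cy': 239.63792841827157, 'rvec': array([ 1.2368228 ,  2.53036875, -0.71747582]), 'tvec': array([ 0.33644507, -0.34969293,  1.38316916])}
top {'fx': 495.7319925261844, 'fy': 495.7319925261844, 'cx': 315.0197768362101, 'cy': 238.8962900700879, 'rvec': array([ 2.16234185, -2.20171503,  0.08798448]), 'tvec': array([-0.00957954,  0.5829433 ,  1.36700827])}
```

View pics/scene0.png

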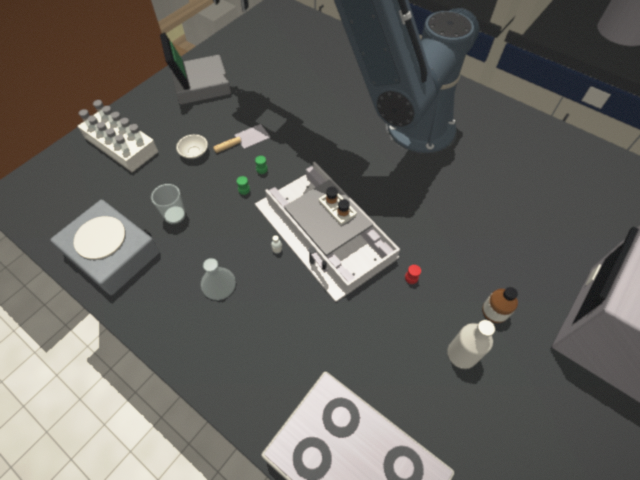

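View pics/top0.png

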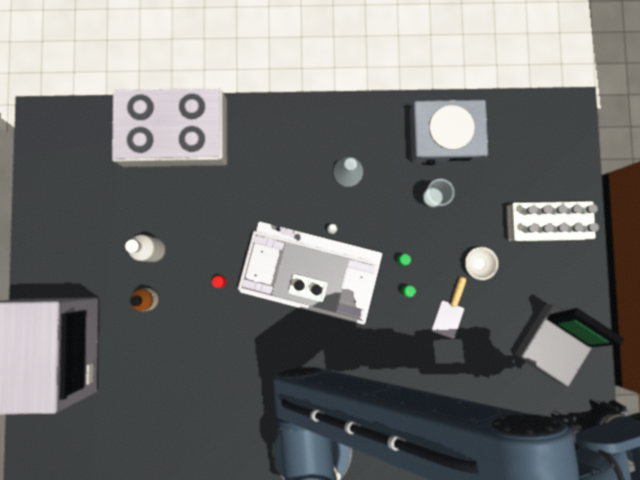

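The scene shows the dock around (330,225) with its board and jars. In the top view the dock spans (240,225) to (382,322), the keeper is at about (285,233), the jars at (298–316,288), and the open end is to the right. The red (218,282) and green (404,259; 409,291) jars stand off the dock and are look-alikes. The two amber, black-capped jars on the board's holder are the ones that fit. I'll confirm this in an enlarged crop.

```bash
python3 - <<'E'
import cv2
a=cv2.imread("pics/top0.png")[210:335,225:395]
cv2.imwrite("pics/crop0.png",cv2.resize(a,None,fx=4.7,fy=4.7,interpolation=cv2.INTER_CUBIC))
E
```

```text
(no output)
```

View pics/crop0.png

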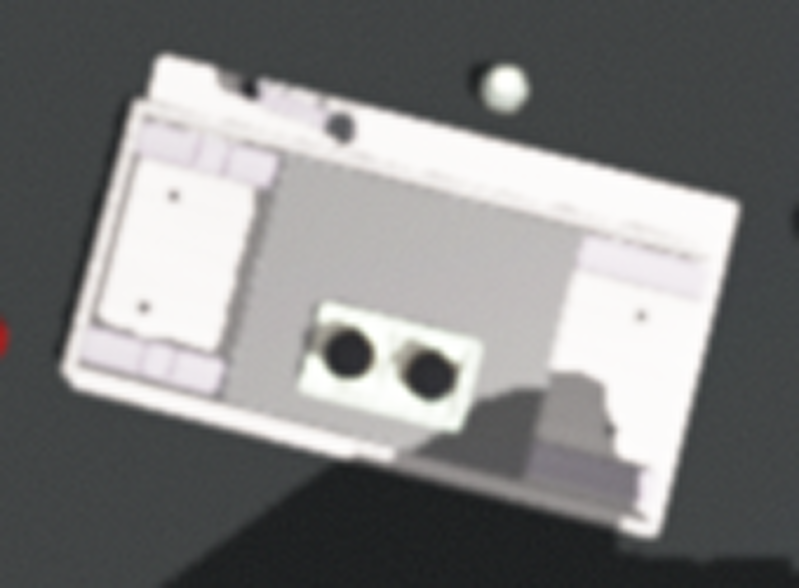

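The crop confirms it: the amber jars with black caps sit in the white holder at crop (347,352) and (430,373). The keeper's pivot is at (340,127) and its peg at about (250,88). The board's -y edge runs from (580,240) to (525,475), and the open rail end is at the right.

```bash
cat > h.py <<'E'
import numpy as np,cv2
from station import sense,eyes,manip
def ray(n,uv,z):
    c=eyes.camera_params(n);R=cv2.Rodrigues(c["rvec"])[0];o=-R.T@c["tvec"]
    d=R.T@np.array([(uv[0]-c["cx"])/c["fx"],(uv[1]-c["cy"])/c["fy"],1]);return (o+d*(z-o[2])/d[2])[:2]
def crop(u,v,z,x0=225,y0=210,k=4.7): return ray("top",(x0+(u+.5)/k-.5,y0+(v+.5)/k-.5),z)
E
python3 - <<'E'
from h import *
np.set_printoptions(precision=4,suppress=True)
A=[(740,203),(658,538),(158,57)];S=np.array([(.115,-.240),(-.090,-.240),(.115,.120)])
W=np.array([crop(u,v,.01) for u,v in A]);print(W,np.linalg.norm(W[0]-W[1]),np.linalg.norm(W[0]-W[2]))
sc,wc=S.mean(0),W.mean(0)
U,_,Vt=np.linalg.svd((S-sc).T@(W-wc));R=(U@Vt).T;t=wc-R@sc
print("yaw",np.degrees(np.arctan2(R[1,0],R[0,0])),"seat",t,"resid mm",1e3*(W-(S@R.T+t)))
L=lambda p:1e3*(R.T@(p-t))
for nm,u,v,z in [("board -y a",580,240,.063),("board -y b",525,475,.063),("board +y a",285,150,.063),("board +y b",225,398,.063),("holder NW",320,302,.077),("holder SE",463,432,.077),("holder NE",482,342,.077),("jar2",347,352,.113),("jar1",430,373,.113),("pivot",340,127,.066),("peg",250,88,.092),("rail notch",210,152,.045),("endplate c",65,378,.01),("railend +x",703,297,.045),("notch -x",160,357,.045),("vial",505,88,.06)]:
    p=crop(u,v,z);print(nm,p,L(p))
np.savez("dock",R=R,t=t)
# tool axes
from scipy.spatial.transform import Rotation as Ro
s=sense();M=Ro.from_quat(s["tool_rot"]).as_matrix();print(M)
# refine: white dock vs scene cam: project dock corners
E
```

```text
[[ 0.5409 -0.2087]
 [ 0.3426 -0.1543]
 [ 0.6354  0.1401]] 0.20561466575732476 0.36141421060979734
yaw -15.197682835323366 seat [0.4928 0.0538] resid mm [[ 0.097  -0.7091]
 [-0.3479 -0.0053]
 [ 0.2509  0.7144]]
board -y a [ 0.5186 -0.1084] [  67.5021 -149.7262]
board -y b [ 0.3847 -0.0738] [ -70.8562 -151.4148]
board +y a [0.5738 0.0612] [76.2806 28.3971]
board +y b [0.4317 0.0975] [-70.4361  26.2124]
holder NW [0.4855 0.0416] [ -3.7818 -13.6585]
holder SE [ 0.4104 -0.0385] [ -55.2373 -110.6266]
holder NE [ 0.4611 -0.0503] [  -3.2249 -108.728 ]
jar2 [0.4573 0.0254] [-26.787  -36.6093]
jar1 [ 0.4449 -0.0203] [-26.765  -84.0056]
pivot [0.5863 0.029 ] [96.8071  0.6612]
peg [0.6073 0.0789] [103.9501  54.2768]
rail notch [0.5748 0.1062] [65.3963 72.1235]
endplate c [0.4436 0.1974] [-85.0742 125.7384]
railend +x [ 0.4847 -0.1807] [  53.6789 -228.3821]
notch -x [0.4555 0.1366] [-57.6445  70.2257]
vial [ 0.6079 -0.0671] [142.7828 -86.4249]
[[ 0.9654  0.2608 -0.0001]
 [ 0.2608 -0.9654  0.0019]
 [ 0.0004 -0.0019 -1.    ]]
```

Dock fit: yaw is -15.2° and the seat is at (0.493, 0.054). The sizes match to 1.5 mm, the pivot reads (96.8, 0.7), and the holder and notches agree. The board is about 61.5 mm short of home and the keeper is at about -0.13 rad. I'll move above the open rail end with the gripper shut.

```bash
python3 -m inch '[{"dx":3.9,"dy":-3.76},{"dx":3.9,"dy":-3.76},{"dx":3.9,"dy":-3.76},{"dx":3.9,"dy":-3.76},{"dx":3.9,"dy":-3.76},{"dx":3.9,"dy":-3.76},{"dx":3.9,"dy":-3.76},{"dx":3.9,"dy":-3.76},{"dx":3.9,"dy":-3.76},{"dx":3.8,"dy":-3.7}]' 0 20
python3 -m inch '[{"wz":10.1},{"wz":10.1},{"wz":10.1},{},{}]'
cat >> h.py <<'E'
def tell():
    from scipy.spatial.transform import Rotation as Ro
    d=np.load("dock.npz");s=sense();M=Ro.from_quat(s["tool_rot"]).as_matrix()
    p=1e3*(d["R"].T@(s["tcp_pos"][:2]-d["t"]))
    print("t",s["t"],"seat mm",p.round(1),"tip z",(1e3*(s["tcp_pos"][2]-manip.tips_ahead)).round(1),"toolx in seat deg",np.degrees(np.arctan2(*(d["R"].T@M[:2,0])[::-1])).round(2),"tilt",M[:,2].round(3),"F",(np.r_[d["R"].T@s["force"][:2],s["force"][2]]).round(2),"gap",round(s["finger_gap"],3))
E
python3 -c "from h import *;tell()"
```

```text
t 0.1 seat mm [-146.1 -720.1] tip z 230.4 toolx in seat deg 30.31 tilt [-0.     0.002 -1.   ] F [-0.41  0.57 -0.28] gap 1.001invalid input at $[0]: expected keys dx, dy, dz, wx, wy, wz
invalid input at $[0]: expected keys dx, dy, dz, wx, wy, wz
```

```bash
python3 -m inch '[{"dx":3.9,"dy":-3.76,"dz":0,"wx":0,"wy":0,"wz":0},{"dx":3.9,"dy":-3.76,"dz":0,"wx":0,"wy":0,"wz":0},{"dx":3.9,"dy":-3.76,"dz":0,"wx":0,"wy":0,"wz":0},{"dx":3.9,"dy":-3.76,"dz":0,"wx":0,"wy":0,"wz":0},{"dx":3.9,"dy":-3.76,"dz":0,"wx":0,"wy":0,"wz":0},{"dx":3.9,"dy":-3.76,"dz":0,"wx":0,"wy":0,"wz":0},{"dx":3.9,"dy":-3.76,"dz":0,"wx":0,"wy":0,"wz":0},{"dx":3.9,"dy":-3.76,"dz":0,"wx":0,"wy":0,"wz":0},{"dx":3.9,"dy":-3.76,"dz":0,"wx":0,"wy":0,"wz":0},{"dx":3.8,"dy":-3.7,"dz":0,"wx":0,"wy":0,"wz":0}]' 0 20
python3 -m inch '[{"dx":0,"dy":0,"dz":0,"wx":0,"wy":0,"wz":10.1},{"dx":0,"dy":0,"dz":0,"wx":0,"wy":0,"wz":10.1},{"dx":0,"dy":0,"dz":0,"wx":0,"wy":0,"wz":10.1},{"dx":0,"dy":0,"dz":0,"wx":0,"wy":0,"wz":0},{"dx":0,"dy":0,"dz":0,"wx":0,"wy":0,"wz":0}]'
python3 -c "from h import *;tell()"
```

```text
t: 1.35
tcp_pos: [0.4413, -0.1378, 0.3038]
tool_rot: [0.991, 0.131, -0.0, -0.0]
force: [0.0, -0.5, 0.7]
finger_gap: -0.001
gripper_force: 0.0
t: 1.98
tcp_pos: [0.4405, -0.1395, 0.3038]
tool_rot: [0.991, -0.131, -0.0, -0.0]
force: [0.2, -1.8, 1.2]
finger_gap: -0.004
gripper_force: 0.0
t 1.975 seat mm [   0.3 -200.2] tip z 231.2 toolx in seat deg 0.15 tilt [-0.  0. -1.] F [ 0.68 -1.69  1.18] gap -0.004
```

```bash
python3 -m inch '[{"dx":0.1,"dy":0,"dz":4,"wx":0,"wy":0,"wz":0},{"dx":0,"dy":0,"dz":4,"wx":0,"wy":0,"wz":0},{"dx":0,"dy":0,"dz":4,"wx":0,"wy":0,"wz":0},{"dx":0,"dy":0,"dz":3,"wx":0,"wy":0,"wz":0},{"dx":0,"dy":0,"dz":1.5,"wx":0,"wy":0,"wz":0},{"dx":0,"dy":0,"dz":1,"wx":0,"wy":0,"wz":0},{"dx":0,"dy":0,"dz":1,"wx":0,"wy":0,"wz":0},{"dx":0,"dy":0,"dz":0,"wx":0,"wy":0,"wz":0}]'
python3 - <<'E'
from h import *
tell()
a=eyes.snapshot("scene")[150:300,240:420,::-1]
cv2.imwrite("pics/s1.png",cv2.resize(a,None,fx=4,fy=4,interpolation=cv2.INTER_CUBIC))
E
```

```text
t: 2.98
tcp_pos: [0.4416, -0.1398, 0.1186]
tool_rot: [0.991, -0.132, -0.0, -0.0]
force: [-0.0, 0.1, 0.3]
finger_gap: -0.001
gripper_force: 0.0
t 2.975 seat mm [   1.3 -200.2] tip z 46.0 toolx in seat deg 0.03 tilt [-0.  0. -1.] F [-0.07  0.07  0.33] gap -0.001
```

View pics/s1.png

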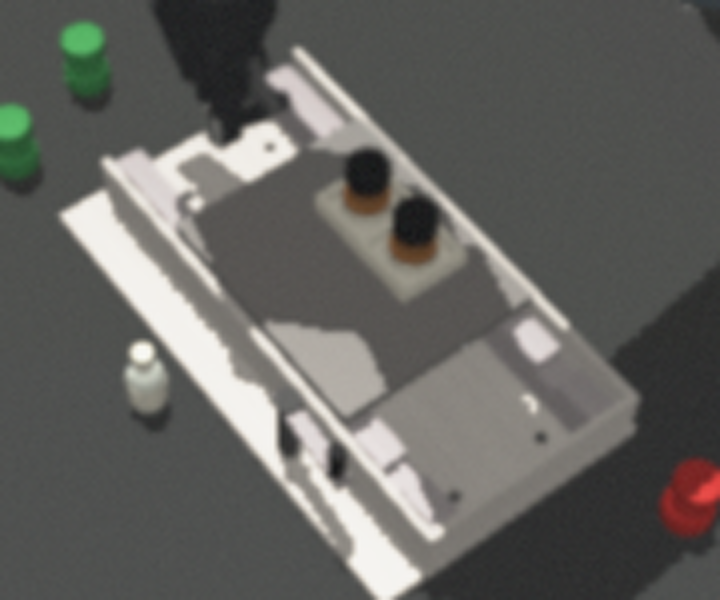

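The fingertip, at crop (230,130), is in the channel between the rails, behind the board's end and clear of the jars at (367,180) and (414,230). The keeper stands open at (285,430)–(337,460). Next I'll approach and push slowly at 32 mm/s.

```bash
python3 -m inch '[{"dx":0,"dy":-0.4,"dz":0,"wx":0,"wy":0,"wz":0},{"dx":0,"dy":-0.4,"dz":0,"wx":0,"wy":0,"wz":0},{"dx":0,"dy":-0.4,"dz":0,"wx":0,"wy":0,"wz":0},{"dx":0,"dy":-0.4,"dz":0,"wx":0,"wy":0,"wz":0},{"dx":0,"dy":-0.4,"dz":0,"wx":0,"wy":0,"wz":0},{"dx":0,"dy":-0.4,"dz":0,"wx":0,"wy":0,"wz":0},{"dx":0,"dy":-0.4,"dz":0,"wx":0,"wy":0,"wz":0},{"dx":0,"dy":-0.4,"dz":0,"wx":0,"wy":0,"wz":0}]'; python3 -c "from h import *;tell()"
python3 -m inch '[{"dx":0,"dy":-0.4,"dz":0,"wx":0,"wy":0,"wz":0},{"dx":0,"dy":-0.4,"dz":0,"wx":0,"wy":0,"wz":0},{"dx":0,"dy":-0.4,"dz":0,"wx":0,"wy":0,"wz":0},{"dx":0,"dy":-0.4,"dz":0,"wx":0,"wy":0,"wz":0},{"dx":0,"dy":-0.4,"dz":0,"wx":0,"wy":0,"wz":0}]'; python3 -c "from h import *;tell()"
```

```text
t: 4.03
tcp_pos: [0.4501, -0.1086, 0.1189]
tool_rot: [0.991, -0.132, -0.0, -0.0]
force: [-0.1, 0.2, -0.1]
finger_gap: 0.005
gripper_force: 0.0
t 4.025 seat mm [   1.4 -167.9] tip z 46.3 toolx in seat deg 0.01 tilt [-0.  0. -1.] F [-0.19  0.15 -0.07] gap 0.005
t: 4.65
tcp_pos: [0.4553, -0.0894, 0.1189]
tool_rot: [0.991, -0.132, 0.0, 0.0]
force: [-0.5, -2.2, -1.2]
finger_gap: -0.003
gripper_force: 1.7
t 4.65 seat mm [   1.4 -148. ] tip z 46.3 toolx in seat deg 0.01 tilt [ 0. -0. -1.] F [ 0.07 -2.27 -1.21] gap -0.003
```

```bash
python3 -m inch '[{"dx":0,"dy":-0.4,"dz":0,"wx":0,"wy":0,"wz":0},{"dx":0,"dy":-0.4,"dz":0,"wx":0,"wy":0,"wz":0},{"dx":0,"dy":-0.4,"dz":0,"wx":0,"wy":0,"wz":0},{"dx":0,"dy":-0.4,"dz":0,"wx":0,"wy":0,"wz":0},{"dx":0,"dy":-0.4,"dz":0,"wx":0,"wy":0,"wz":0},{"dx":0,"dy":-0.4,"dz":0,"wx":0,"wy":0,"wz":0},{"dx":0,"dy":-0.4,"dz":0,"wx":0,"wy":0,"wz":0},{"dx":0,"dy":-0.4,"dz":0,"wx":0,"wy":0,"wz":0}]'; python3 -c "from h import *;tell()"
for i in 1 2 ; do python3 -m inch '[{"dx":0,"dy":-0.2,"dz":0,"wx":0,"wy":0,"wz":0},{"dx":0,"dy":-0.2,"dz":0,"wx":0,"wy":0,"wz":0}]'>/dev/null; python3 -c "from h import *;tell()"; done
```

```text
t: 5.65
tcp_pos: [0.4637, -0.0584, 0.1189]
tool_rot: [0.991, -0.132, -0.0, -0.0]
force: [-0.2, -3.1, -0.5]
finger_gap: 0.001
gripper_force: 1.7
t 5.65 seat mm [   1.3 -115.9] tip z 46.3 toolx in seat deg 0.01 tilt [-0.  0. -1.] F [ 0.59 -3.05 -0.47] gap 0.001
t 5.9 seat mm [   1.4 -112. ] tip z 46.3 toolx in seat deg 0.02 tilt [-0. -0. -1.] F [ 0.71 -2.83 -0.09] gap 0.001
t 6.15 seat mm [   1.4 -108.1] tip z 46.3 toolx in seat deg 0.01 tilt [ 0. -0. -1.] F [ 1.43 -3.06 -0.35] gap 0.002
```

Steady push force of about 3 N. I'll continue in 1–2 mm steps, watching for the drop and the stop.

```bash
python3 -m inch '[{"dx":0,"dy":-0.2,"dz":0,"wx":0,"wy":0,"wz":0},{"dx":0,"dy":0,"dz":0,"wx":0,"wy":0,"wz":0}]'>/dev/null; python3 -c "from h import *;tell()"
python3 -m inch '[{"dx":0,"dy":-0.2,"dz":0,"wx":0,"wy":0,"wz":0},{"dx":0,"dy":0,"dz":0,"wx":0,"wy":0,"wz":0}]'>/dev/null; python3 -c "from h import *;tell()"
python3 -m inch '[{"dx":0,"dy":-0.15,"dz":0,"wx":0,"wy":0,"wz":0},{"dx":0,"dy":0,"dz":0,"wx":0,"wy":0,"wz":0}]'>/dev/null; python3 -c "from h import *;tell()"
```

```text
t 6.4 seat mm [   1.3 -105.7] tip z 46.3 toolx in seat deg -0.01 tilt [ 0.     0.001 -1.   ] F [-0.03 -0.36  0.37] gap -0.004
t 6.65 seat mm [   1.1 -103.8] tip z 46.3 toolx in seat deg -0.0 tilt [-0.     0.001 -1.   ] F [ 0.11 -0.25  0.02] gap -0.002
t 6.9 seat mm [   1.2 -102.7] tip z 46.3 toolx in seat deg 0.02 tilt [-0. -0. -1.] F [ 0.16 -1.71 -0.04] gap 0.005
```

```bash
for k in 1 2 ; do python3 -m inch '[{"dx":0,"dy":-0.1,"dz":0,"wx":0,"wy":0,"wz":0},{"dx":0,"dy":0,"dz":0,"wx":0,"wy":0,"wz":0}]'>/dev/null; python3 -c "from h import *;tell()";done
```

```text
t 7.15 seat mm [   1.3 -101.7] tip z 46.3 toolx in seat deg 0.02 tilt [-0. -0. -1.] F [-0.35 -3.52 -0.18] gap -0.002
t 7.4 seat mm [   1.5 -100.6] tip z 46.3 toolx in seat deg 0.01 tilt [ 0. -0. -1.] F [ 0.33 -2.9  -0.31] gap -0.001
```

```bash
for k in 1 2 ; do python3 -m inch '[{"dx":0,"dy":-0.1,"dz":0,"wx":0,"wy":0,"wz":0},{"dx":0,"dy":0,"dz":0,"wx":0,"wy":0,"wz":0}]'>/dev/null; python3 -c "from h import *;tell()";done
python3 - <<'E'
from h import *
a=eyes.snapshot("top")[210:335,225:395,::-1]
cv2.imwrite("pics/t2.png",cv2.resize(a,None,fx=4.7,fy=4.7,interpolation=cv2.INTER_CUBIC))
E
```

```text
t 7.65 seat mm [  1.4 -99.9] tip z 46.3 toolx in seat deg 0.04 tilt [-0.    -0.001 -1.   ] F [ 0.21 -4.73 -1.17] gap 0.004
t 7.9 seat mm [  1.4 -99.5] tip z 46.3 toolx in seat deg 0.08 tilt [-0.001 -0.001 -1.   ] F [-0.91 -8.87 -0.37] gap -0.003
```

View pics/t2.png

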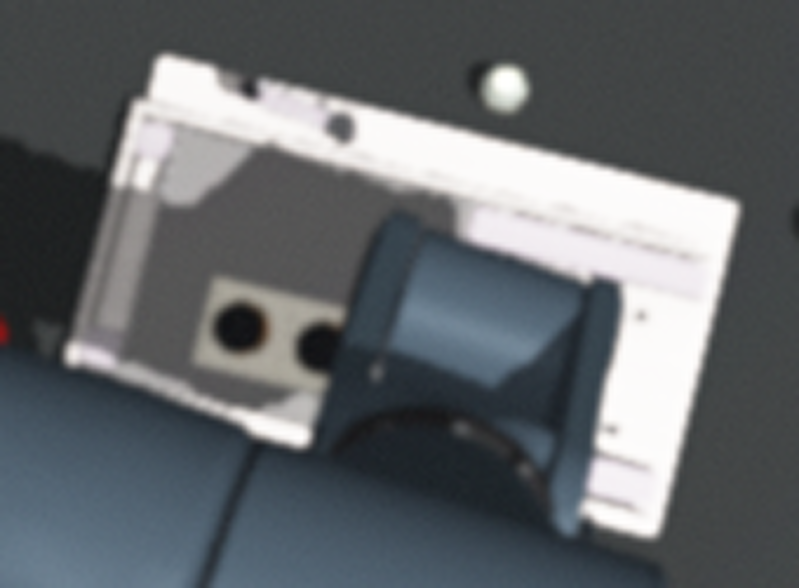

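Force now rises (4.7, then 8.9 N) with almost no motion, so it has hit a hard stop. The picture shows jar 2 at crop (240,327) and the holder corner at (215,278). I'll back off and check against home.

```bash
python3 -m inch '[{"dx":0,"dy":0.4,"dz":0,"wx":0,"wy":0,"wz":0},{"dx":0,"dy":1.5,"dz":0,"wx":0,"wy":0,"wz":0},{"dx":0,"dy":3,"dz":0,"wx":0,"wy":0,"wz":0},{"dx":0,"dy":0.5,"dz":-2,"wx":0,"wy":0,"wz":0},{"dx":0,"dy":0,"dz":-4,"wx":0,"wy":0,"wz":0},{"dx":0,"dy":0,"dz":-4,"wx":0,"wy":0,"wz":0}]'
python3 - <<'E'
from h import *
tell()
d=np.load("dock.npz")
for nm,u,v,z in [("jar2",240,327,.107),("holderNW",215,278,.071)]:
    print(nm,1e3*(d["R"].T@(crop(u,v,z)-d["t"])))
a=eyes.snapshot("scene")[150:300,240:420,::-1]
cv2.imwrite("pics/s3.png",cv2.resize(a,None,fx=4,fy=4,interpolation=cv2.INTER_CUBIC))
E
```

```text
t: 8.7
tcp_pos: [0.4536, -0.0944, 0.2197]
tool_rot: [0.991, -0.133, -0.001, -0.0]
force: [-0.2, -0.8, -0.6]
finger_gap: -0.001
gripper_force: 0.0
t 8.7 seat mm [   1.  -153.2] tip z 147.1 toolx in seat deg -0.05 tilt [-0.001  0.001 -1.   ] F [-0.03 -0.82 -0.6 ] gap -0.001
jar2 [-28.05158342  24.7481179 ]
holderNW [-5.22752013 48.35753346]
```

View pics/s3.png

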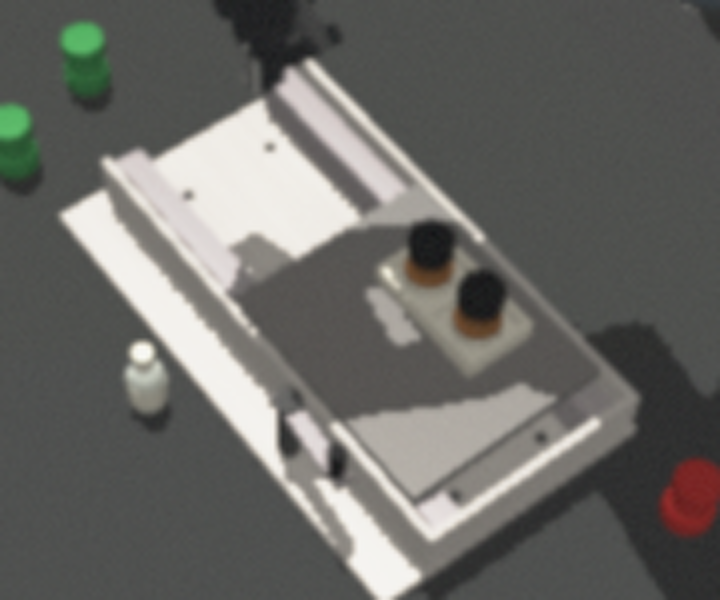

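The board is home: the holder and jar y offsets are about +2 mm, at the notch's far play, with a hard stop. The jars are upright at crop (431,245) and (481,300), and the keeper is still open, its peg at (337,460). Now I'll move over behind the peg, high above the jars, then down.

```bash
python3 -m inch '[{"dx":2.72,"dy":-4.16,"dz":0,"wx":0,"wy":0,"wz":0},{"dx":2.72,"dy":-4.16,"dz":0,"wx":0,"wy":0,"wz":0},{"dx":2.72,"dy":-4.16,"dz":0,"wx":0,"wy":0,"wz":0},{"dx":2.72,"dy":-4.16,"dz":0,"wx":0,"wy":0,"wz":0},{"dx":2.72,"dy":-4.16,"dz":0,"wx":0,"wy":0,"wz":0},{"dx":0,"dy":0,"dz":0,"wx":0,"wy":0,"wz":0}]' >/dev/null; python3 -c "from h import *;tell()"
python3 -m inch '[{"dx":0,"dy":0,"dz":2,"wx":0,"wy":0,"wz":0},{"dx":0,"dy":0,"dz":2,"wx":0,"wy":0,"wz":0},{"dx":0,"dy":0,"dz":2,"wx":0,"wy":0,"wz":0},{"dx":0,"dy":0,"dz":1.2,"wx":0,"wy":0,"wz":0},{"dx":0,"dy":0,"dz":0,"wx":0,"wy":0,"wz":0}]' >/dev/null
python3 - <<'E'
from h import *
tell()
a=eyes.snapshot("scene")[150:300,240:420,::-1]
cv2.imwrite("pics/s4.png",cv2.resize(a,None,fx=4,fy=4,interpolation=cv2.INTER_CUBIC))
E
```

```text
t 9.5 seat mm [138.9  57.8] tip z 146.0 toolx in seat deg 0.19 tilt [ 0.003  0.001 -1.   ] F [-0.71 -1.21  0.21] gap 0.001
t 10.125 seat mm [136.4  54.4] tip z 73.3 toolx in seat deg -0.03 tilt [-0.003  0.    -1.   ] F [-0.3   0.09  0.68] gap -0.001
```

View pics/s4.png

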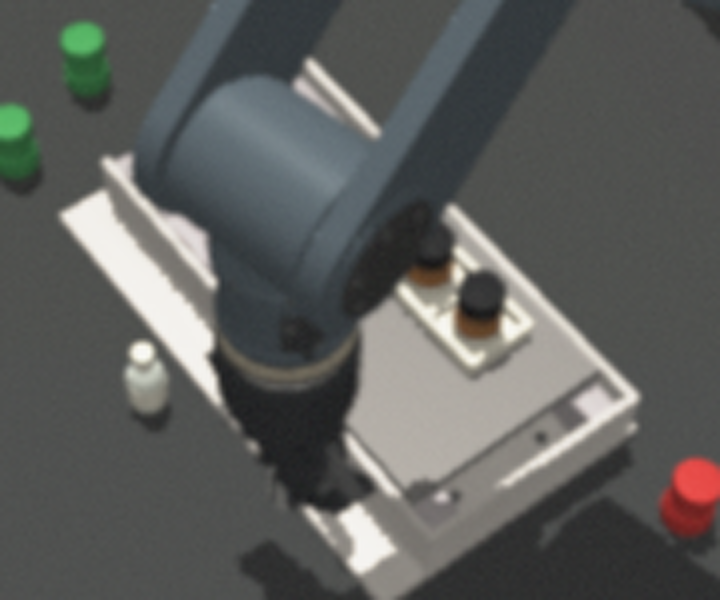

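The hand, at crop (320,490), is down outside the keeper with everything else undisturbed. I'll push towards -x until the bar is parallel to the rails.

```bash
python3 -m inch '[{"dx":-0.5,"dy":0,"dz":0,"wx":0,"wy":0,"wz":0},{"dx":-0.4,"dy":0,"dz":0,"wx":0,"wy":0,"wz":0},{"dx":-0.4,"dy":0,"dz":0,"wx":0,"wy":0,"wz":0},{"dx":-0.3,"dy":0,"dz":0,"wx":0,"wy":0,"wz":0}]' >/dev/null; python3 -c "from h import *;tell()"
python3 -m inch '[{"dx":-0.3,"dy":0,"dz":0,"wx":0,"wy":0,"wz":0},{"dx":-0.35,"dy":0,"dz":0,"wx":0,"wy":0,"wz":0}]' >/dev/null; python3 -c "from h import *;tell()"
python3 -m inch '[{"dx":-0.486,"dy":-0.127,"dz":0,"wx":0,"wy":0,"wz":-5},{"dx":-0.486,"dy":-0.127,"dz":0,"wx":0,"wy":0,"wz":-5},{"dx":-0.486,"dy":-0.127,"dz":0,"wx":0,"wy":0,"wz":-5},{"dx":-0.486,"dy":-0.127,"dz":0,"wx":0,"wy":0,"wz":-5}]' >/dev/null; python3 -c "from h import *;tell()"
```

```text
t 10.675 seat mm [121.   55.5] tip z 74.6 toolx in seat deg 0.03 tilt [ 0.  0. -1.] F [-0.4  -0.25  0.39] gap -0.003
t 10.925 seat mm [115.3  55.6] tip z 74.6 toolx in seat deg 0.0 tilt [ 0.002  0.    -1.   ] F [1.07 0.41 0.63] gap 0.003
t 11.425 seat mm [95.2 58.2] tip z 74.5 toolx in seat deg 20.17 tilt [ 0.001  0.    -1.   ] F [ 1.07  0.05 -0.71] gap 0.003
```

Contact with about 1 N on the peg, tracking the arc as planned.

```bash
python3 -m inch '[{"dx":-0.486,"dy":-0.127,"dz":0,"wx":0,"wy":0,"wz":-5},{"dx":-0.486,"dy":-0.127,"dz":0,"wx":0,"wy":0,"wz":-5},{"dx":-0.486,"dy":-0.127,"dz":0,"wx":0,"wy":0,"wz":-5},{"dx":-0.486,"dy":-0.127,"dz":0,"wx":0,"wy":0,"wz":-5},{"dx":-0.486,"dy":-0.127,"dz":0,"wx":0,"wy":0,"wz":-5},{"dx":-0.486,"dy":-0.127,"dz":0,"wx":0,"wy":0,"wz":-5}]' >/dev/null; python3 -c "from h import *;tell()"
python3 -m inch '[{"dx":-0.486,"dy":-0.127,"dz":0,"wx":0,"wy":0,"wz":-5},{"dx":-0.486,"dy":-0.127,"dz":0,"wx":0,"wy":0,"wz":-5},{"dx":-0.486,"dy":-0.127,"dz":0,"wx":0,"wy":0,"wz":-5},{"dx":-0.486,"dy":-0.127,"dz":0,"wx":0,"wy":0,"wz":-5},{"dx":-0.486,"dy":-0.127,"dz":0,"wx":0,"wy":0,"wz":-5},{"dx":-0.486,"dy":-0.127,"dz":0,"wx":0,"wy":0,"wz":-5},{"dx":0,"dy":0,"dz":0,"wx":0,"wy":0,"wz":0}]' >/dev/null; python3 -c "from h import *;tell()"
```

```text
t 12.175 seat mm [66.5 49. ] tip z 74.4 toolx in seat deg 50.17 tilt [ 0.  0. -1.] F [1.18 0.79 0.18] gap -0.003
t 13.05 seat mm [46.3 26.4] tip z 74.3 toolx in seat deg 79.94 tilt [-0.001 -0.    -1.   ] F [0.54 0.11 0.26] gap -0.003
```

```bash
python3 -m inch '[{"dx":-0.486,"dy":-0.127,"dz":0,"wx":0,"wy":0,"wz":-5},{"dx":-0.486,"dy":-0.127,"dz":0,"wx":0,"wy":0,"wz":-5},{"dx":0,"dy":0,"dz":0,"wx":0,"wy":0,"wz":0}]' >/dev/null; python3 -c "from h import *;tell()"
for k in 1 2 3; do python3 -m inch '[{"dx":-0.1,"dy":0,"dz":0,"wx":0,"wy":0,"wz":0},{"dx":0,"dy":0,"dz":0,"wx":0,"wy":0,"wz":0}]' >/dev/null; python3 -c "from h import *;tell()"; done
```

```text
t 13.425 seat mm [42.9 17.7] tip z 74.4 toolx in seat deg 89.86 tilt [ 0.     0.001 -1.   ] F [-0.78  2.74  0.85] gap 0.0
t 13.675 seat mm [42.9 17.4] tip z 74.4 toolx in seat deg 89.86 tilt [ 0.001  0.002 -1.   ] F [-0.96  5.73  0.2 ] gap 0.002
t 13.925 seat mm [42.9 17.2] tip z 74.4 toolx in seat deg 89.83 tilt [ 0.002  0.003 -1.   ] F [-0.17  8.68 -0.49] gap 0.003
t 14.175 seat mm [42.9 16.9] tip z 74.5 toolx in seat deg 89.79 tilt [ 0.002  0.004 -1.   ] F [-0.41 12.58 -0.85] gap -0.002
```

At the stop: force rises to 12.6 N with no motion. I'll back off, lift and look.

```bash
python3 -m inch '[{"dx":0.4,"dy":0,"dz":0,"wx":0,"wy":0,"wz":0},{"dx":0.8,"dy":0,"dz":0,"wx":0,"wy":0,"wz":0},{"dx":0,"dy":0,"dz":-2,"wx":0,"wy":0,"wz":0},{"dx":0,"dy":0,"dz":-4,"wx":0,"wy":0,"wz":0},{"dx":0,"dy":0,"dz":-5,"wx":0,"wy":0,"wz":0},{"dx":5,"dy":0,"dz":-2,"wx":0,"wy":0,"wz":0},{"dx":5,"dy":0,"dz":0,"wx":0,"wy":0,"wz":0},{"dx":5,"dy":0,"dz":0,"wx":0,"wy":0,"wz":0},{"dx":5,"dy":0,"dz":0,"wx":0,"wy":0,"wz":0},{"dx":0,"dy":0,"dz":0,"wx":0,"wy":0,"wz":0}]' >/dev/null
python3 - <<'E'
from h import *
tell()
a=eyes.snapshot("scene")[150:300,240:420,::-1]
b=eyes.snapshot("top")[210:335,225:395,::-1]
cv2.imwrite("pics/s5.png",cv2.resize(a,None,fx=4,fy=4,interpolation=cv2.INTER_CUBIC))
cv2.imwrite("pics/t5.png",cv2.resize(b,None,fx=4.7,fy=4.7,interpolation=cv2.INTER_CUBIC))
E
```

```text
t 15.425 seat mm [ 42.1 229.4] tip z 203.9 toolx in seat deg 90.22 tilt [ 0.001  0.    -1.   ] F [ 0.45 -0.74  0.58] gap -0.002
```

View pics/s5.png

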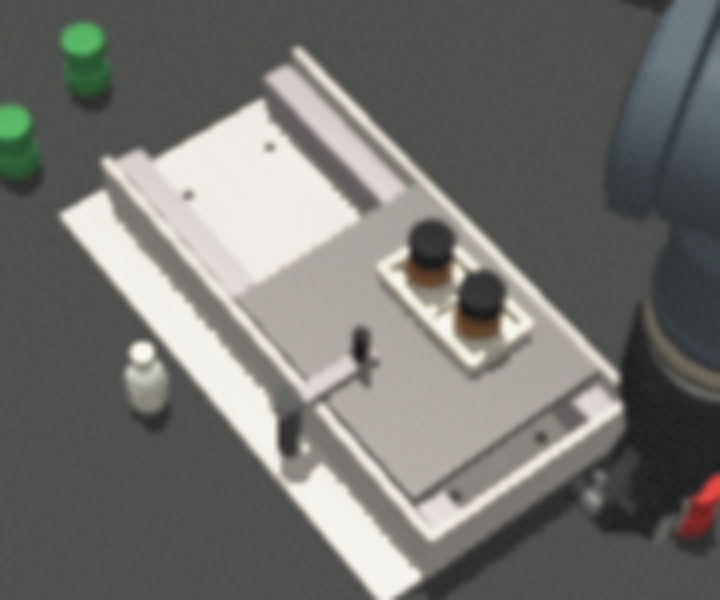

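View pics/t5.png

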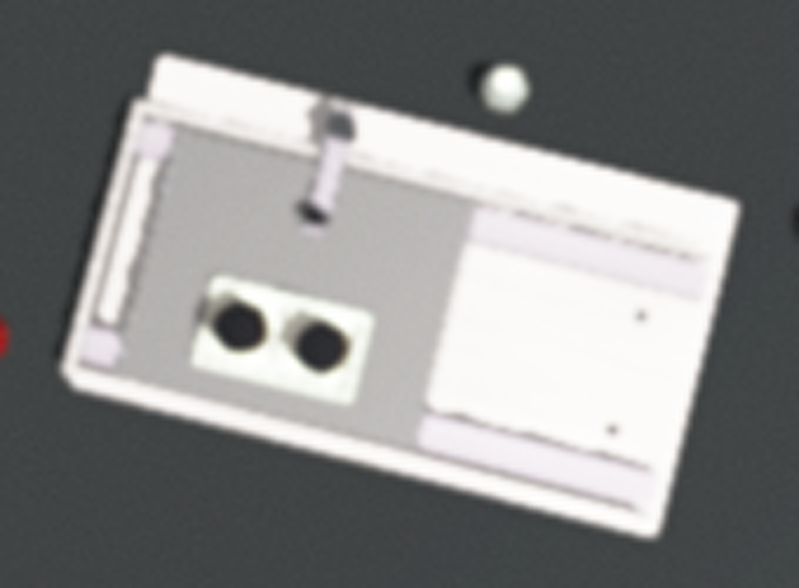

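The bar, crop (340,127) to (313,212), lies squarely across the board's edge. The board is flat, the jars are upright at (240,327) and (320,345), the bystanders have not moved, and the hand is 200 mm up and clear.

```bash
python3 -c "
from station import workorder
print(workorder.sign_off())"
```

```text
the job is handed in; nothing more can be done
None
```

The job is handed in at about 15.5 s of the 58 s allowed: the board is home in the notches, the keeper is closed across its edge at the stop, both jars are upright and untouched, and the hand is clear; the sign-off gave no verdict.

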